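# Press a tin lid home in the hand fly press

## Task

Stand the low tin whose lid is sticking up in the round nest of the press's tray and let go, slide the tray fully home under the press, then turn the crank steadily by its grip, clockwise seen from above, until the lid is pressed fully home and the crank comes up firm. Stop there without crushing the tin, leave the tin and tray in the press, let go, and leave the other goods where they stand.

Things in the scene. Friction and masses are not known exactly. Their poses are not given: they have to be found in the camera images.
- press: Grey hand fly press fixed to the table, standing at a different place and yaw each time. Origin on the table straight under the spindle; z up. The tray slides along the press's y: +y is the loading side, -y is into the press. A 75 mm wide beam, top 215 mm above the table, reaches from the column (at -y) to 37 mm on the +y side of the spindle. The bed carries the tray and reaches 230 mm to +y.
- spindle (a point): Point on the vertical spindle axis, 270 mm above the table, level with the middle of the crank's grip. The nest must come straight under it.
- crank_grip (a point): Middle of the crank's grip: an upright black cylinder, 24 mm in diameter, 54 mm tall, 270 mm above the table, with the steel crank arm 27 mm below this point. It spins freely on its pin and goes round the spindle in a level circle of radius 60 mm, clear of the beam.
- crank (a joint): Crank angle, rad, growing clockwise seen from above; at 0 the grip points to the press's -y, at pi/2 to its -x (start 0 to 1.2). One turn lowers the head 45 mm. The rubber foot under the head has a height setting that differs each time and is not measured: it meets the lid at a crank angle between 9.5 and 11.5, which must be felt. The crank stays where it is left.
- nest (a point): Middle of the round nest on the sliding tray, on its floor, 24 mm above the table. The nest is a black ring 68 mm inside, 84 mm outside, 7 mm high. The tray starts 150 to 170 mm out towards the press's +y and has its stop where the nest is under the spindle; it slides with about 2 N.
- tray_handle (a point): Upright black post on the tray's outer end, 20 mm in diameter, top 70 mm above the table; this point is 52 mm above the table, 120 mm from the nest's middle towards the press's +y.
- tin_center (a point): Low round metal tin with a paper band, standing on the table, 60 mm in diameter, 150 to 310 g; this point is on its axis, 30 mm above its underside; z up. The body is 50 mm tall below the lid, which is 62 mm in diameter and stiff: it takes 60 N to move. Take the tin by its body, below the lid.
- lid_top (a point): Middle of the top of the tin's lid: 66 mm above the tin's underside at the start, 60 mm when home. Force along the circle at the crank's grip, counted from its level when idle: 6 N more while the foot pushes the lid down its 6 mm (0.8 rad), then about 1 N more for each mm of travel of the grip once it is home. At 10 to 13 N over idle it is home and firm; above 16 N the tin is crushed.
- canister: Bystander: tall cardboard canister, 62 mm in diameter, 117 mm tall, origin at the underside. Stands near the tin (they swap places).
- small_jar: Bystander: small amber jar, 48 mm in diameter, 59 mm tall, origin at the underside. Stands near the tin (they swap places).
- bangles: Bystander: wooden ring, 72 mm in diameter, 30 mm tall, origin at the underside.
- nut_jar: Bystander: glass jar, 80 mm in diameter, 110 mm tall, origin at the underside.
Not all that is in view belongs to the job. What is meant by the part that bears tin_center is not green or purple, and is the smaller of those in its own colour.

How it is judged:
By the outcome, as a careful person would: the job done as asked, in the order asked, and still so for the second after the job is handed in, with the robot touching nothing.
It also fails if it takes over 72 s, if anything falls off the work surface, if the arm or the gripper's body presses on something with over 40 N, if the wrist force passes 120 N, or if a joint passes its speed limit or range.

## Robot

A 6-joint arm with a two-finger parallel gripper is mounted at the origin on the work surface. World frame = base frame: x ahead of the robot, y to its left, z up, the work surface at z = 0. Lengths are in m, angles in rad, forces in N, time in s.
With the tool pointing down it reaches from about 0.3 to 0.75 m from the base axis. Payload 8.5 kg.
Tool frame: the origin (TCP) lies at the very end of the fingers, on their centre line; the grasp point (between the pads) lies manip.hold_point_z behind it (manip.hold_point_z is the distance from the TCP to the grasp point, in m); z points along the fingers, y is the direction in which the jaws open and shut (so a half turn about z gives the same grasp; the last joint's range is limited). The gripper opens to 85 mm and grips with 20 to 120 N. Pads are 22 mm wide; open, the fingers measure 114 mm over their backs; the gripper's body (76 mm by 85 mm) begins 54 mm behind the grasp point. The pads swing forward as they close: fully open they stand 13 mm farther back than shut.
Start: joints at [-1.446, 0.381, 1.297, -0, 1.464, -0.215], TCP at [0.183, -0.519, 0.231] pointing down, gripper open.
Joint ranges: [-3.11, 3.11], [-0.89, 2.33], [0.22, 2.48], [-1.42, 4.56], [0.17, 2.85], [-2.88, 2.88]. Speed limits (rad/s): [2.39, 2.39, 3.14, 3.14, 3.14, 3.14].

## Interface

Orientations are given as [roll, pitch, yaw] about the fixed x, y, z axes, in that order (R = Rz(yaw) Ry(pitch) Rx(roll)).
In Python, from plant import manip gives the robot as it stands.
- The arm moves only by the tool move_arm, never from a script. Its argument "increments" is a list of rows, each an object with "offset": the shift along the world's x, y, z in mm, a list of three; "turn": the turn, a rotation vector about the world's x, y, z in degrees, a list of three. A call has 1 to 10 rows; each row is the pose to reach, as a shift and turn from the pose commanded when the call began; what a row does not reach only later rows make up. A row lasts 1/8 s, in which the tool goes at most 62.5 mm and 10.7 degrees, less where a joint would pass 70% of its speed; a pose out of reach is approached as far as the arm can. A call with a gripper value outside its range is refused whole. "fingers" is the finger opening in mm, from 0 to 85.4, set as the call begins (left out, the last holds). The fingers move at their own pace and stop on an object; "force" is the grip in N (left out, the last holds). Time passes only in rows, so rows that repeat a pose let the fingers close. It gives the time, the measured TCP pose, the force and the opening at its end, in the units of the state.
- manip.read_state(): the state, without advancing time (a new reading comes with each control period).
- manip.read_camera(name): name is "side" or "top" or "wrist"; returns the picture (480x640x3 uint8, red, green, blue); there is no depth.
- manip.camera_params(name): a dict with "mtx" (3x3 intrinsics, pixels), "world_from_camera" (4x4, takes a point from camera to world coordinates); the wrist camera has in their place "mount" (4x4, takes a point from camera to tool coordinates, whose origin is the TCP and whose axes are the flange's). Camera axes: x right, y up, looking along -z (the intrinsics and any distortion apply to the point x, -y, -z); pixel columns grow to the right and rows downward; lengths in m; the calibration is good to about 2 mm. A picture is of the moment at which its call begins: read the wrist's pose just before it. camera_params takes no time and is no camera call.
- manip.job_done(): hands the job in, once; it reports no verdict.
The state is a dict: "time": time; "joints": joint angles; "qvel": joint speeds; "joint_torque": joint torques, N m; "eef_pos": TCP position; "tcp_rot": TCP orientation; "contact_force": force on the tool from outside, world axes, zero at the start; "ft_torque": the same for the moment, N m; "grip_width": opening from 0.0 (shut) to 1.0 (fully open).
Only numpy, scipy, OpenCV 4.12 (cv2) and the standard library are available. Lean on these libraries where they do the work, as an engineer would, in place of code of your own. Each camera call takes 0.05 s, during which the arm holds its last target. There are 200 camera calls.

## Working session

There is one attempt and no reset: what is moved stays moved. The work goes in short steps, Python scripts to look and compute and a tool call to move; the robot and the scene stay as the last step left them, time stands still between calls to the robot, and variables do not carry over. Pictures are saved under pics/ and viewed, about 8 in all and at most 12, crops included, and the job is handed in when it is done.

Besides the shell and the picture viewer there is one more tool, called after "Request:" by a JSON object that holds its "fn" and its "kwargs", one argument or row to a line. move_arm: Moves the arm, as the interface text tells. Its arguments: {"type":"object","properties":{"increments":{"type":"array"},"fingers":{"type":"number"},"force":{"type":"number"}},"required":["increments"]}

```bash
ls; mkdir -p pics; python3 - <<'E'
from plant import manip
import cv2
s=manip.read_state();print(s, manip.hold_point_z)
for n in("side","top"):
    cv2.imwrite(f"pics/{n}0.png",manip.read_camera(n)[:,:,::-1]);print(n,manip.camera_params(n))
print(manip.camera_params("wrist"))
E
```

```text
pics
{'time': 0.0, 'joints': array([-1.44633080e+00,  3.81199530e-01,  1.29826579e+00, -7.24461908e-07,
        1.46361513e+00, -2.15259270e-01]), 'qvel': array([-8.92696941e-04, -3.77074644e-04, -3.47103557e-04, -8.91008834e-05,
        1.07604704e-04, -5.59944889e-04]), 'joint_torque': array([ 1.16570784e-03, -4.48467565e+01, -2.31281215e+01, -1.84169348e-04,
        4.72344036e-03,  2.43387228e-05]), 'eef_pos': array([ 0.18325595, -0.51825524,  0.23070819]), 'tcp_rot': array([-3.14013904e+00, -3.17090863e-04,  3.39724647e-01]), 'contact_force': array([ 0.1520926 ,  0.1323295 , -0.81580049]), 'ft_torque': array([0.00160524, 0.00763052, 0.00696259]), 'grip_width': 0.9981261796310412} 0.0187
side {'mtx': array([[510.47716644,   0.        , 316.80712585],
       [  0.        , 510.47716644, 242.78584986],
       [  0.        ,   0.        ,   1.        ]]), 'world_from_camera': array([[ 0.99020747,  0.10692091, -0.08976127,  0.51295623],
       [-0.13841542,  0.66822521, -0.73096938, -0.65125989],
       [-0.01817517,  0.73623569,  0.6764811 ,  0.86802314],
       [ 0.        ,  0.   
[... 283 characters left out ...]
,
       [-0.99969853, -0.01738497,  0.01733828,  0.12557735],
       [ 0.01610943,  0.06849228,  0.99752158,  1.34240241],
       [ 0.        ,  0.        ,  0.        ,  1.        ]])}
{'mtx': array([[356.85899606,   0.        , 321.88118747],
       [  0.        , 356.85899606, 235.4982906 ],
       [  0.        ,   0.        ,   1.        ]]), 'mount': array([[ 3.82048719e-05,  9.44579381e-01,  3.28283097e-01,
         8.42568034e-02],
       [ 9.99997999e-01,  6.20449311e-04, -1.90161610e-03,
         2.23548761e-04],
       [-1.99991038e-03,  3.28282513e-01, -9.44577467e-01,
        -1.42076981e-01],
       [ 0.00000000e+00,  0.00000000e+00,  0.00000000e+00,
         1.00000000e+00]])}
```

View pics/top0.png

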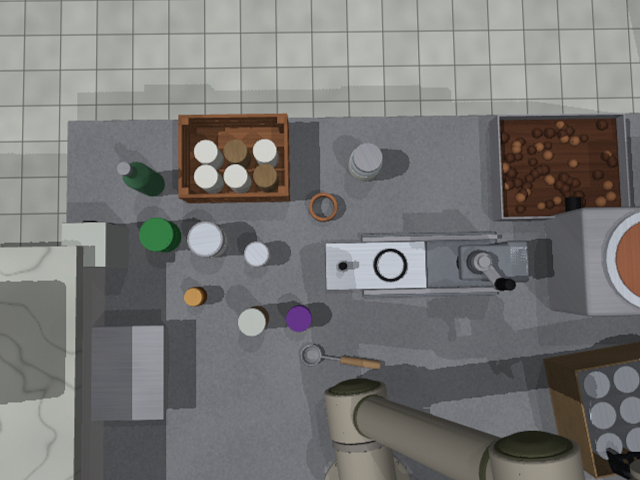

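View pics/side0.png

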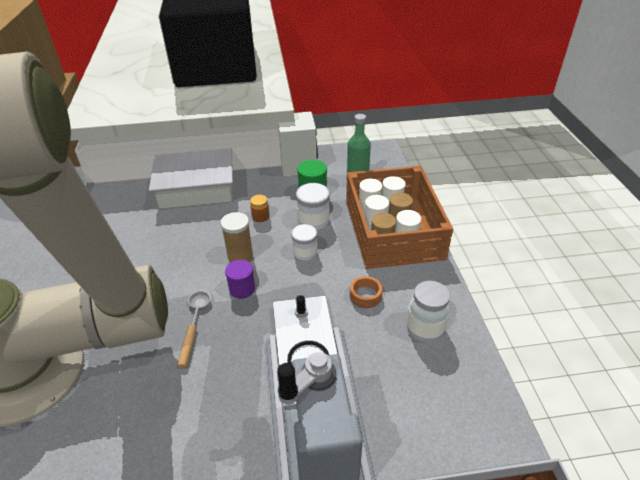

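The candidates in the top image are green (158,234), large white/silver (206,239), small white/silver (257,253) and purple (299,318). The tin that fits is the smaller white one at (257,253), which is (304,241) in the side view. I'll confirm that in a crop.

```bash
cat > h.py <<'E'
from plant import manip
import numpy as np, cv2
from scipy.spatial.transform import Rotation as R
def cam(n,s=None):
    p=manip.camera_params(n)
    if n!="wrist": return p["mtx"],p["world_from_camera"]
    s=s or manip.read_state(); T=np.eye(4);T[:3,:3]=R.from_euler("xyz",s["tcp_rot"]).as_matrix();T[:3,3]=s["eef_pos"]
    return p["mtx"],T@p["mount"]
def ray(n,u,v,z,c=None):
    K,T=c or cam(n); d=T[:3,:3]@np.array([(u-K[0,2])/K[0,0],-(v-K[1,2])/K[1,1],-1])
    return T[:3,3]+d*(z-T[2,3])/d[2]
def proj(n,P,c=None):
    K,T=c or cam(n); q=T[:3,:3].T@(np.asarray(P)-T[:3,3]); return K[0,0]*q[0]/-q[2]+K[0,2], K[1,1]*-q[1]/-q[2]+K[1,2]
E
python3 - <<'E'
from h import *
t=cv2.imread("pics/top0.png");s=cv2.imread("pics/side0.png")
a=cv2.resize(t[205:355,130:330],(800,600),interpolation=2)
a=cv2.resize(t[215:345,140:320],(480,347),interpolation=2)
b=cv2.resize(s[150:310,210:350],(304,347),interpolation=2)
c=cv2.resize(t[225:305,320:555],(784,250),interpolation=2)
cv2.imwrite("pics/crop1.png",np.vstack([np.hstack([a,b]),c]))
print("tin",ray("top",257,253,.066),ray("side",304.5,234,.066))
print("big",ray("top",206,239,.066))
print("nest",ray("top",390.5,265,.031),"post",ray("top",343,266,.07))
print("knob",[ray("top",483,262,z) for z in(.27,.25)],"grip top",ray("top",505,285,.297))
E
```

```text
tin [0.59774119 0.2582655  0.066     ] [0.59484071 0.25042898 0.066     ]
big [0.63381202 0.38100967 0.066     ]
nest [ 0.56331137 -0.06958422  0.031     ] post [0.56250147 0.05111533 0.07      ]
knob [array([ 0.56289789, -0.22355976,  0.27      ]), array([ 0.56320434, -0.23007107,  0.25      ])] grip top [ 0.51605146 -0.25688491  0.297     ]
```

View pics/crop1.png

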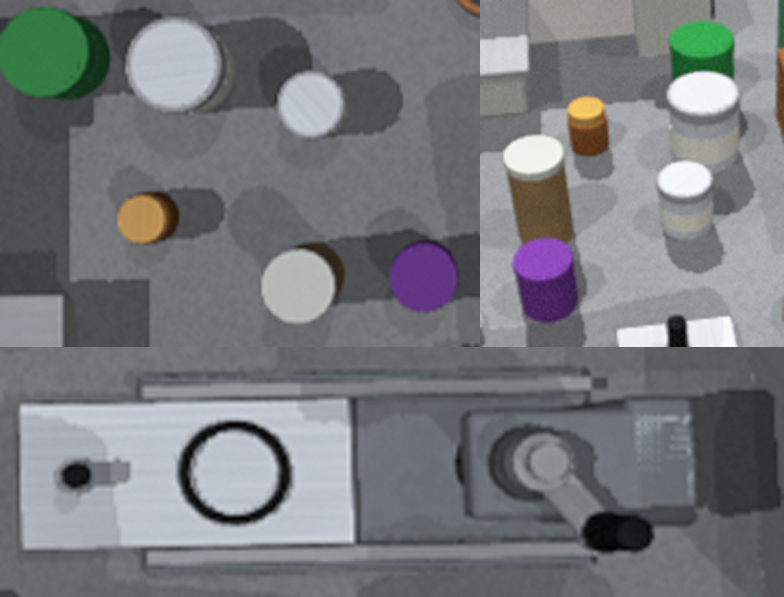

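The crop confirms the small white tin: its lid is about 60 mm across with a lower band, against about 83 mm for the big white jar. The press is nearly aligned with the world axes. I'll move over the tin and look with the wrist camera.

Request:
{"fn": "move_arm", "kwargs": {
  "increments": [
    {"offset":[413,774,-31],"turn":[0,0,-19.5]},
    {"offset":[413,774,-31],"turn":[0,0,-19.5]},
    {"offset":[413,774,-31],"turn":[0,0,-19.5]},
    {"offset":[413,774,-31],"turn":[0,0,-19.5]},
    {"offset":[413,774,-31],"turn":[0,0,-19.5]},
    {"offset":[413,774,-31],"turn":[0,0,-19.5]},
    {"offset":[413,774,-31],"turn":[0,0,-19.5]},
    {"offset":[413,774,-31],"turn":[0,0,-19.5]},
    {"offset":[413,774,-31],"turn":[0,0,-19.5]},
    {"offset":[413,774,-31],"turn":[0,0,-19.5]}
  ],
  "fingers": 85
}}

```text
time: 1.35
eef_pos: [0.4779, 0.0346, 0.2091]
tcp_rot: [3.141, 0.0, -0.0]
contact_force: [-0.2, -0.9, 0.1]
grip_width: 0.996
```

Request:
{"fn": "move_arm", "kwargs": {
  "increments": [
    {"offset":[119,222,-9],"turn":[0,0,0]},
    {"offset":[119,222,-9],"turn":[0,0,0]},
    {"offset":[119,222,-9],"turn":[0,0,0]},
    {"offset":[119,222,-9],"turn":[0,0,0]},
    {"offset":[119,222,-9],"turn":[0,0,0]},
    {"offset":[119,222,-9],"turn":[0,0,0]},
    {"offset":[119,222,-9],"turn":[0,0,0]}
  ]
}}

```text
time: 2.22
eef_pos: [0.5961, 0.2533, 0.2006]
tcp_rot: [3.141, -0.0, -0.002]
contact_force: [0.3, -0.6, 1.4]
grip_width: 0.995
```

```bash
python3 - <<'E'
from h import *
s=manip.read_state();c=cam("wrist",s);im=manip.read_camera("wrist")
cv2.imwrite("pics/w1.png",im[:,:,::-1]);np.savez("w1.npz",K=c[0],T=c[1]);print(s["eef_pos"],s["tcp_rot"],s["time"])
print(proj("wrist",[.596,.255,.066],c))
E
```

```text
[0.59610123 0.25334271 0.2006225 ] [ 3.14141208e+00 -2.05791748e-05 -1.86487324e-03] 2.225
(np.float64(318.68772766228153), np.float64(222.10186513169307))
```

View pics/w1.png

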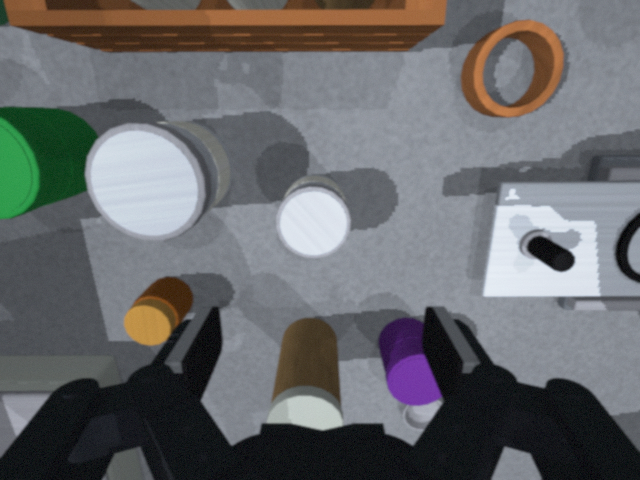

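The lid is centred at (313.5,222) in the wrist view, and the post top is near (562,260).

```bash
python3 - <<'E'
from h import *
d=np.load("w1.npz");c=(d["K"],d["T"])
print("tin",ray("wrist",313.5,222,.066,c),"edges",ray("wrist",276.5,222,.066,c),ray("wrist",350.5,222,.066,c))
print("post",ray("wrist",561,260,.07,c))
print("tray edge corners",ray("wrist",499,183,.024,c),ray("wrist",486,296,.024,c))
print("top tin",ray("top",256.6,254,.066))
for u,v,z in((510,284.8,.297),(500.8,283.9,.243)):print("grip",ray("top",u,v,z))
E
```

```text
tin [0.59609675 0.25920156 0.066     ] edges [0.59617192 0.28916266 0.066     ] [0.59602155 0.22922595 0.066     ]
post [0.56385643 0.05404051 0.07      ]
tray edge corners [0.61955716 0.09280343 0.024     ] [0.50513085 0.08747347 0.024     ]
top tin [0.59534051 0.25925535 0.066     ]
grip [ 0.51625836 -0.26689387  0.297     ]
grip [ 0.51693539 -0.267913    0.243     ]
```

Request:
{"fn": "move_arm", "kwargs": {
  "increments": [
    {"offset":[0,6,-60],"turn":[0,0,0]},
    {"offset":[0,6,-115],"turn":[0,0,0]},
    {"offset":[0,6,-155],"turn":[0,0,0]},
    {"offset":[0,6,-187],"turn":[0,0,0]},
    {"offset":[0,6,-187],"turn":[0,0,0]}
  ]
}}

```text
time: 2.9
eef_pos: [0.5952, 0.2594, 0.0117]
tcp_rot: [3.141, 0.004, -0.002]
contact_force: [-0.3, 0.3, 0.7]
grip_width: 0.991
```

Request:
{"fn": "move_arm", "kwargs": {
  "increments": [
    {"offset":[0,0,0],"turn":[0,0,0]},
    {"offset":[0,0,0],"turn":[0,0,0]},
    {"offset":[0,0,0],"turn":[0,0,0]},
    {"offset":[0,0,0],"turn":[0,0,0]},
    {"offset":[0,0,0],"turn":[0,0,0]},
    {"offset":[0,0,0],"turn":[0,0,0]}
  ],
  "fingers": 40,
  "force": 35
}}

```text
time: 3.65
eef_pos: [0.5974, 0.2606, 0.0157]
tcp_rot: [-3.141, -0.004, -0.001]
contact_force: [-1.2, -1.1, 6.7]
grip_width: 0.706
```

Request:
{"fn": "move_arm", "kwargs": {
  "increments": [
    {"offset":[0,0,20],"turn":[0,0,0]},
    {"offset":[0,0,70],"turn":[0,0,0]},
    {"offset":[0,0,120],"turn":[0,0,0]},
    {"offset":[-32,-50,140],"turn":[0,0,0]},
    {"offset":[-32,-110,140],"turn":[0,0,0]},
    {"offset":[-32,-170,140],"turn":[0,0,0]},
    {"offset":[-32,-220,140],"turn":[0,0,0]},
    {"offset":[-32,-260,140],"turn":[0,0,0]},
    {"offset":[-32,-260,140],"turn":[0,0,0]},
    {"offset":[-32,-260,140],"turn":[0,0,0]}
  ]
}}

```text
time: 4.9
eef_pos: [0.5643, 0.001, 0.1537]
tcp_rot: [-3.141, -0.001, -0.001]
contact_force: [0.4, -0.5, -1.6]
grip_width: 0.704
```

```bash
python3 - <<'E'
from h import *
s=manip.read_state();c=cam("wrist",s);im=manip.read_camera("wrist")
print(s["eef_pos"],s["tcp_rot"],s["contact_force"],s["time"])
cv2.imwrite("pics/w2.png",im[:,:,::-1]);np.savez("w2.npz",K=c[0],T=c[1])
print("exp nest",proj("wrist",[.5633,-.0696,.031],c),"post",proj("wrist",[.563,.052,.07],c),"top nest",ray("top",390.4,265,.031))
E
```

```text
[0.56426631 0.00100973 0.15373307] [-3.14142166e+00 -6.15032050e-04 -5.20173361e-04] [ 0.40761338 -0.50237819 -1.566454  ] 4.9
exp nest (np.float64(411.32511621460696), np.float64(227.60871091892903)) post (np.float64(245.31865892041847), np.float64(245.87316193178586)) top nest [ 0.56331594 -0.06933467  0.031     ]
```

View pics/w2.png

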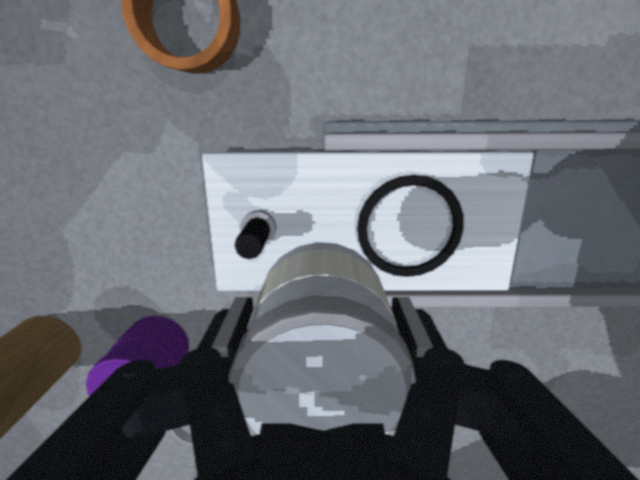

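Request:
{"fn": "move_arm", "kwargs": {
  "increments": [
    {"offset":[1,-35,0],"turn":[0,0,0]},
    {"offset":[1,-71,0],"turn":[0,0,0]},
    {"offset":[1,-71,-40],"turn":[0,0,0]},
    {"offset":[1,-71,-80],"turn":[0,0,0]},
    {"offset":[1,-71,-98],"turn":[0,0,0]},
    {"offset":[1,-71,-103],"turn":[0,0,0]},
    {"offset":[1,-71,-103],"turn":[0,0,0]}
  ]
}}

```text
time: 5.82
eef_pos: [0.5658, -0.0699, 0.0508]
tcp_rot: [3.141, -0.001, 0.0]
contact_force: [-1.0, 0.5, -1.7]
grip_width: 0.707
```

```bash
python3 - <<'E'
from h import *
s=manip.read_state();c=cam("wrist",s);im=manip.read_camera("wrist");sd=manip.read_camera("side")
print(s["eef_pos"],s["tcp_rot"],s["contact_force"],s["time"])
u,v=map(int,proj("side",[.564,-.07,.06]));print(u,v)
b=cv2.resize(sd[v-60:v+60,u-60:u+60],(480,480),interpolation=2)
cv2.imwrite("pics/w3.png",np.hstack([im[:,160:480],b])[:,:,::-1])
E
```

```text
[ 0.56575027 -0.06988148  0.05075947] [ 3.14140711e+00 -7.24379818e-04  4.64933706e-04] [-1.0420693   0.49549229 -1.74199942] 5.825
308 347
```

View pics/w3.png

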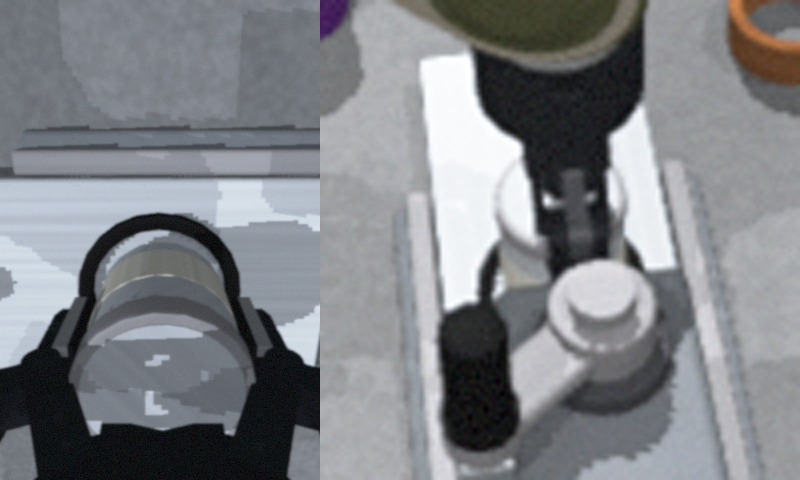

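The tin sits centred over the ring in the wrist view, with the ring spanning about u 240–400. I'll lower it until it touches.

Request:
{"fn": "move_arm", "kwargs": {
  "increments": [
    {"offset":[0,0,-3],"turn":[0,0,0]},
    {"offset":[0,0,-6],"turn":[0,0,0]},
    {"offset":[0,0,-9],"turn":[0,0,0]},
    {"offset":[0,0,-11],"turn":[0,0,0]},
    {"offset":[0,0,-12],"turn":[0,0,0]},
    {"offset":[0,0,-12],"turn":[0,0,0]}
  ]
}}

```text
time: 6.68
eef_pos: [0.5654, -0.0705, 0.0396]
tcp_rot: [3.141, -0.001, -0.0]
contact_force: [-5.2, 1.1, 11.8]
grip_width: 0.702
```

Request:
{"fn": "move_arm", "kwargs": {
  "increments": [
    {"offset":[-1,0,1],"turn":[0,0,0]},
    {"offset":[-1,0,1],"turn":[0,0,0]},
    {"offset":[-1,0,1],"turn":[0,0,0]},
    {"offset":[-1,0,1],"turn":[0,0,0]},
    {"offset":[-1,0,5],"turn":[0,0,0]},
    {"offset":[-1,0,40],"turn":[0,0,0]},
    {"offset":[-1,0,95],"turn":[0,0,0]},
    {"offset":[-1,0,95],"turn":[0,0,0]}
  ],
  "fingers": 85
}}

```text
time: 7.68
eef_pos: [0.5661, -0.071, 0.1374]
tcp_rot: [3.139, -0.008, -0.0]
contact_force: [0.2, -0.8, -0.9]
grip_width: 1.0
```

```bash
python3 - <<'E'
from h import *
s=manip.read_state();c=cam("wrist",s);im=manip.read_camera("wrist")
print(s["eef_pos"],s["tcp_rot"],s["contact_force"],s["grip_width"],s["time"])
cv2.imwrite("pics/w4.png",im[:,:,::-1])
np.savez("w4.npz",K=c[0],T=c[1]);print("exp lid .090",proj("wrist",[.5645,-.0695,.090],c),"post",proj("wrist",[.5645,.05,.07],c))
E
```

```text
[ 0.56613097 -0.07098217  0.13743891] [ 3.13882123e+00 -8.00652510e-03 -3.32325359e-04] [ 0.17881656 -0.83229489 -0.9059315 ] 1.0000902997147443 7.675
exp lid .090 (np.float64(317.8548990658956), np.float64(269.0798135635249)) post (np.float64(129.1241625928661), np.float64(256.57044782969))
```

View pics/w4.png

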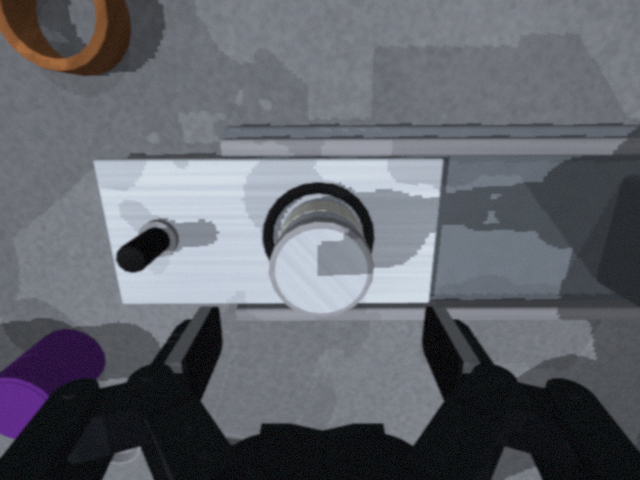

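The tin stands in the nest with its lid at (321,267). The post top is at (133,258). Next I'll grip the post and push the tray home.

Request:
{"fn": "move_arm", "kwargs": {
  "increments": [
    {"offset":[-1,60,0],"turn":[0,0,0]},
    {"offset":[-1,119,0],"turn":[0,0,0]},
    {"offset":[-1,119,0],"turn":[0,0,0]},
    {"offset":[-1,119,-40],"turn":[0,0,0]},
    {"offset":[-1,119,-80],"turn":[0,0,0]},
    {"offset":[-1,119,-100],"turn":[0,0,0]},
    {"offset":[-1,119,-100],"turn":[0,0,0]}
  ]
}}

```text
time: 8.6
eef_pos: [0.5622, 0.0478, 0.0312]
tcp_rot: [-3.141, 0.005, -0.001]
contact_force: [-0.6, -0.3, 0.2]
grip_width: 0.995
```

Request:
{"fn": "move_arm", "kwargs": {
  "increments": [
    {"offset":[0,0,0],"turn":[0,0,0]},
    {"offset":[0,0,0],"turn":[0,0,0]},
    {"offset":[0,0,0],"turn":[0,0,0]},
    {"offset":[0,0,0],"turn":[0,0,0]},
    {"offset":[0,0,0],"turn":[0,0,0]},
    {"offset":[0,0,0],"turn":[0,0,0]},
    {"offset":[0,0,0],"turn":[0,0,0]}
  ],
  "fingers": 0,
  "force": 30
}}

```text
time: 9.48
eef_pos: [0.5636, 0.0486, 0.0338]
tcp_rot: [-3.142, -0.001, -0.0]
contact_force: [-1.2, 0.3, 6.2]
grip_width: 0.228
```

Request:
{"fn": "move_arm", "kwargs": {
  "increments": [
    {"offset":[0,-6,0],"turn":[0,0,0]},
    {"offset":[0,-18,0],"turn":[0,0,0]},
    {"offset":[0,-34,0],"turn":[0,0,0]},
    {"offset":[0,-50,0],"turn":[0,0,0]},
    {"offset":[0,-66,0],"turn":[0,0,0]},
    {"offset":[0,-82,0],"turn":[0,0,0]},
    {"offset":[0,-98,0],"turn":[0,0,0]},
    {"offset":[0,-114,0],"turn":[0,0,0]},
    {"offset":[0,-128,0],"turn":[0,0,0]},
    {"offset":[0,-140,0],"turn":[0,0,0]}
  ]
}}

```text
time: 10.72
eef_pos: [0.5639, -0.0919, 0.0339]
tcp_rot: [3.141, -0.002, -0.001]
contact_force: [0.9, 2.4, 5.0]
grip_width: 0.224
```

Request:
{"fn": "move_arm", "kwargs": {
  "increments": [
    {"offset":[0,-4,0],"turn":[0,0,0]},
    {"offset":[0,-8,0],"turn":[0,0,0]},
    {"offset":[0,-11,0],"turn":[0,0,0]},
    {"offset":[0,-11,0],"turn":[0,0,0]}
  ]
}}

```text
time: 11.22
eef_pos: [0.5639, -0.1029, 0.0339]
tcp_rot: [3.141, -0.002, -0.001]
contact_force: [0.2, -1.6, 5.4]
grip_width: 0.227
```

Now -151 mm in; I'll continue in 3 mm steps until it meets the stop.

Request:
{"fn": "move_arm", "kwargs": {
  "increments": [
    {"offset":[0,-3,0],"turn":[0,0,0]},
    {"offset":[0,-6,0],"turn":[0,0,0]},
    {"offset":[0,-6,0],"turn":[0,0,0]}
  ]
}}

```text
time: 11.6
eef_pos: [0.5639, -0.1088, 0.0339]
tcp_rot: [3.141, -0.002, -0.001]
contact_force: [-0.3, -0.3, 6.4]
grip_width: 0.224
```

Request:
{"fn": "move_arm", "kwargs": {
  "increments": [
    {"offset":[0,-3,0],"turn":[0,0,0]},
    {"offset":[0,-5,0],"turn":[0,0,0]},
    {"offset":[0,-5,0],"turn":[0,0,0]}
  ]
}}

```text
time: 11.98
eef_pos: [0.5639, -0.1107, 0.0339]
tcp_rot: [-3.138, -0.002, -0.0]
contact_force: [2.8, 16.1, 8.3]
grip_width: 0.226
```

Firm stop at y≈-0.111, so the tray travelled about 159 mm. That puts the spindle at about (0.564,-0.2305), and the grip is 60 mm from it as it should be. I'll release, rise and look at the grip.

Request:
{"fn": "move_arm", "kwargs": {
  "increments": [
    {"offset":[0,3,0],"turn":[0,0,0]},
    {"offset":[0,3,0],"turn":[0,0,0]},
    {"offset":[0,3,0],"turn":[0,0,0]},
    {"offset":[0,3,60],"turn":[0,0,0]},
    {"offset":[0,3,120],"turn":[0,0,0]},
    {"offset":[0,3,180],"turn":[0,0,0]},
    {"offset":[0,3,240],"turn":[0,0,0]},
    {"offset":[0,3,300],"turn":[0,0,0]},
    {"offset":[0,3,310],"turn":[0,0,0]}
  ],
  "fingers": 50
}}

```text
time: 13.1
eef_pos: [0.5639, -0.111, 0.3475]
tcp_rot: [3.138, -0.007, -0.001]
contact_force: [-0.2, -0.5, -1.2]
grip_width: 0.587
```

Request:
{"fn": "move_arm", "kwargs": {
  "increments": [
    {"offset":[-24,-60,0],"turn":[0,0,0]},
    {"offset":[-48,-120,0],"turn":[0,0,0]},
    {"offset":[-48,-160,0],"turn":[0,0,0]},
    {"offset":[-48,-160,0],"turn":[0,0,0]},
    {"offset":[-48,-160,0],"turn":[0,0,0]}
  ]
}}

```text
time: 13.72
eef_pos: [0.5153, -0.27, 0.3425]
tcp_rot: [-3.14, 0.001, -0.001]
contact_force: [0.2, -0.2, 0.4]
grip_width: 0.588
```

```bash
python3 - <<'E'
from h import *
s=manip.read_state();c=cam("wrist",s);im=manip.read_camera("wrist");t=manip.read_camera("top")
print(s["eef_pos"],s["tcp_rot"],s["contact_force"],s["grip_width"],s["time"])
b=cv2.resize(t[225:305,320:555],(640,218),interpolation=2)
cv2.imwrite("pics/w5.png",np.vstack([im[:380],b])[:,:,::-1])
np.savez("w5.npz",K=c[0],T=c[1]);print("exp grip top",proj("wrist",[.5166,-.2674,.297],c),"spindle .26",proj("wrist",[.564,-.2305,.26],c))
E
```

```text
[ 0.51532047 -0.27002359  0.34248265] [-3.14043525e+00  1.06371656e-03 -5.78120768e-04] [ 0.18552602 -0.18234038  0.36846329] 0.5878377911761247 13.725
exp grip top (np.float64(316.12977690211494), np.float64(265.17195331936205)) spindle .26 (np.float64(257.6807198948399), np.float64(171.86091450669227))
```

View pics/w5.png

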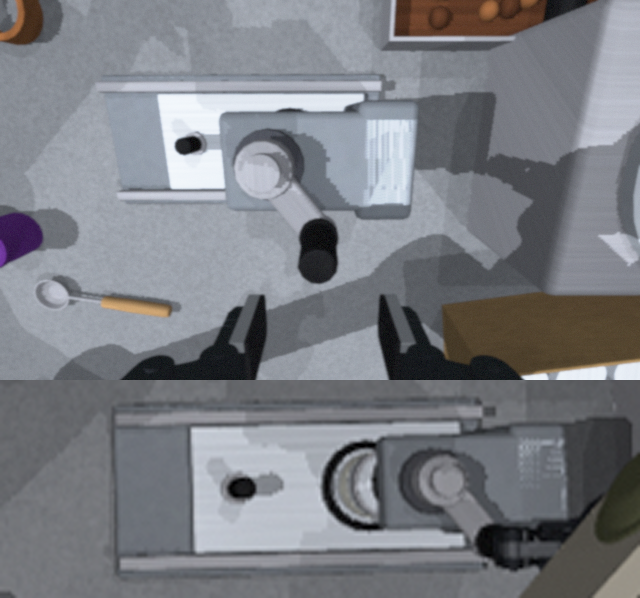

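The tray is fully home. The grip top is at (318,265), within 1–2 mm of prediction. I'll descend and grip.

Request:
{"fn": "move_arm", "kwargs": {
  "increments": [
    {"offset":[1,2,-35],"turn":[0,0,0]},
    {"offset":[1,2,-70],"turn":[0,0,0]},
    {"offset":[1,2,-87],"turn":[0,0,0]},
    {"offset":[1,2,-87],"turn":[0,0,0]}
  ]
}}

```text
time: 14.32
eef_pos: [0.5163, -0.2672, 0.2554]
tcp_rot: [-3.14, 0.002, 0.001]
contact_force: [-0.1, 0.7, 0.3]
grip_width: 0.586
```

Request:
{"fn": "move_arm", "kwargs": {
  "increments": [
    {"offset":[0,0,0],"turn":[0,0,0]},
    {"offset":[0,0,0],"turn":[0,0,0]},
    {"offset":[0,0,0],"turn":[0,0,0]},
    {"offset":[0,0,0],"turn":[0,0,0]},
    {"offset":[0,0,0],"turn":[0,0,0]}
  ],
  "fingers": 0,
  "force": 40
}}

```text
time: 14.95
eef_pos: [0.5168, -0.2684, 0.2575]
tcp_rot: [3.141, -0.002, -0.0]
contact_force: [0.7, 2.6, 6.0]
grip_width: 0.267
```

```bash
cat >> h.py <<'E'
def arc(cx,cy,th0,step,n,r=60.,ramp=True):
    "rows of offsets (mm) from the current commanded point on the circle; prints for copying"
    th=th0+np.radians(step)*np.arange(1,n+1); p=lambda t:np.array([-np.sin(t),-np.cos(t)])*r
    return [[int(round(a)) for a in p(t)-p(th0)] for t in th]
def feel(cx=.5645,cy=-.231):
    s=manip.read_state();d=s["eef_pos"][:2]-[cx,cy];th=np.arctan2(-d[0],-d[1]);f=s["contact_force"]
    t=np.array([-np.cos(th),np.sin(th)])
    print("pos",s["eef_pos"].round(4),"r %.1f th %.3f Ft(against) %.1f Fr %.1f Fz %.1f w %.3f t %.1f"%(1e3*np.hypot(*d),th%(2*np.pi),-f[:2]@t,f[:2]@d/np.hypot(*d),f[2],s["grip_width"],s["time"]))
    return th
E
python3 - <<'E'
from h import *
th=feel(); print(arc(0,0,th,10,10))
E
```

```text
pos [ 0.5168 -0.2684  0.2575] r 60.6 th 0.906 Ft(against) -1.7 Fr -2.1 Fz 6.0 w 0.267 t 14.9
[[-6, 9], [-10, 18], [-12, 29], [-13, 39], [-11, 49], [-8, 59], [-4, 69], [3, 77], [10, 84], [19, 90]]
```

Request:
{"fn": "move_arm", "kwargs": {
  "increments": [
    {"offset":[-6,9,0],"turn":[0,0,0]},
    {"offset":[-10,18,0],"turn":[0,0,0]},
    {"offset":[-12,29,0],"turn":[0,0,0]},
    {"offset":[-13,39,0],"turn":[0,0,0]},
    {"offset":[-11,49,0],"turn":[0,0,0]},
    {"offset":[-8,59,0],"turn":[0,0,0]},
    {"offset":[-4,69,0],"turn":[0,0,0]},
    {"offset":[3,77,0],"turn":[0,0,0]},
    {"offset":[10,84,0],"turn":[0,0,0]},
    {"offset":[19,90,0],"turn":[0,0,0]}
  ]
}}

```text
time: 16.2
eef_pos: [0.5353, -0.1778, 0.2575]
tcp_rot: [3.142, -0.001, -0.0]
contact_force: [-1.5, 1.4, 6.7]
grip_width: 0.275
```

```bash
python3 - <<'E'
from h import *
th=feel(); print(arc(0,0,th,15,10))
E
```

```text
pos [ 0.5353 -0.1778  0.2575] r 60.7 th 2.640 Ft(against) 0.7 Fr 1.9 Fz 6.7 w 0.275 t 16.2
[[15, 6], [30, 7], [46, 5], [60, -1], [72, -11], [81, -24], [87, -38], [89, -54], [86, -69], [80, -84]]
```

Request:
{"fn": "move_arm", "kwargs": {
  "increments": [
    {"offset":[15,6,0],"turn":[0,0,0]},
    {"offset":[30,7,0],"turn":[0,0,0]},
    {"offset":[46,5,0],"turn":[0,0,0]},
    {"offset":[60,-1,0],"turn":[0,0,0]},
    {"offset":[72,-11,0],"turn":[0,0,0]},
    {"offset":[81,-24,0],"turn":[0,0,0]},
    {"offset":[87,-38,0],"turn":[0,0,0]},
    {"offset":[89,-54,0],"turn":[0,0,0]},
    {"offset":[86,-69,0],"turn":[0,0,0]},
    {"offset":[80,-84,0],"turn":[0,0,0]}
  ]
}}

```text
time: 17.45
eef_pos: [0.6148, -0.2625, 0.2575]
tcp_rot: [-3.141, 0.0, -0.0]
contact_force: [-9.5, 7.6, 9.0]
grip_width: 0.269
```

```bash
python3 - <<'E'
from h import *
th=feel(); print(arc(0,0,th,15,10))
E
```

```text
pos [ 0.6148 -0.2625  0.2575] r 59.3 th 5.272 Ft(against) 1.4 Fr -12.1 Fz 9.0 w 0.269 t 17.4
[[-10, -12], [-23, -21], [-37, -27], [-53, -28], [-68, -26], [-83, -19], [-95, -9], [-104, 4], [-109, 18], [-111, 34]]
```

```bash
cat >> h.py <<'E'
C=np.array([564.0,-230.5])
def plan(cmd,th0,steps,r=60.):
    th=th0+np.radians(np.cumsum(steps)); P=C+r*np.c_[-np.sin(th),-np.cos(th)]
    o=np.round(P-cmd,1); print([{"offset":[*map(float,q),0],"turn":[0,0,0]} for q in o]); print("cmd",(np.array(cmd)+o[-1]).round(1),"th end %.3f"%th[-1])
E
python3 - <<'E'
from h import *
th=feel(*(C/1e3)); plan([615.5,-262.2],th,[15]*10)
E
```

```text
pos [ 0.6148 -0.2625  0.2575] r 60.0 th 5.275 Ft(against) 1.4 Fr -12.1 Fz 9.0 w 0.269 t 17.4
[{'offset': [-10.7, -12.3, 0], 'turn': [0, 0, 0]}, {'offset': [-23.5, -21.4, 0], 'turn': [0, 0, 0]}, {'offset': [-38.2, -26.8, 0], 'turn': [0, 0, 0]}, {'offset': [-53.8, -28.3, 0], 'turn': [0, 0, 0]}, {'offset': [-69.3, -25.6, 0], 'turn': [0, 0, 0]}, {'offset': [-83.5, -19.1, 0], 'turn': [0, 0, 0]}, {'offset': [-95.5, -9.1, 0], 'turn': [0, 0, 0]}, {'offset': [-104.6, 3.7, 0], 'turn': [0, 0, 0]}, {'offset': [-110.0, 18.4, 0], 'turn': [0, 0, 0]}, {'offset': [-111.5, 34.0, 0], 'turn': [0, 0, 0]}]
cmd [ 504.  -228.2] th end 1.609
```

Request:
{"fn": "move_arm", "kwargs": {
  "increments": [
    {"offset":[-11,-12,0],"turn":[0,0,0]},
    {"offset":[-23.5,-21.5,0],"turn":[0,0,0]},
    {"offset":[-38,-27,0],"turn":[0,0,0]},
    {"offset":[-54,-28,0],"turn":[0,0,0]},
    {"offset":[-69,-25.5,0],"turn":[0,0,0]},
    {"offset":[-83.5,-19,0],"turn":[0,0,0]},
    {"offset":[-95.5,-9,0],"turn":[0,0,0]},
    {"offset":[-104.5,3.5,0],"turn":[0,0,0]},
    {"offset":[-110,18.5,0],"turn":[0,0,0]},
    {"offset":[-111.5,34,0],"turn":[0,0,0]}
  ]
}}

```text
time: 18.7
eef_pos: [0.5035, -0.2287, 0.2576]
tcp_rot: [3.139, -0.001, -0.001]
contact_force: [1.8, -1.2, 4.3]
grip_width: 0.269
```

```bash
python3 - <<'E'
from h import *
th=feel(*(C/1e3)); plan([504,-228.2],1.609,[8]*10)
E
```

```text
pos [ 0.5035 -0.2287  0.2576] r 60.5 th 1.601 Ft(against) 1.1 Fr -1.9 Fz 4.3 w 0.269 t 18.7
[{'offset': [0.9, 8.3, 0], 'turn': [0, 0, 0]}, {'offset': [3.0, 16.4, 0], 'turn': [0, 0, 0]}, {'offset': [6.2, 24.2, 0], 'turn': [0, 0, 0]}, {'offset': [10.4, 31.4, 0], 'turn': [0, 0, 0]}, {'offset': [15.5, 38.0, 0], 'turn': [0, 0, 0]}, {'offset': [21.6, 43.8, 0], 'turn': [0, 0, 0]}, {'offset': [28.4, 48.7, 0], 'turn': [0, 0, 0]}, {'offset': [35.8, 52.6, 0], 'turn': [0, 0, 0]}, {'offset': [43.7, 55.4, 0], 'turn': [0, 0, 0]}, {'offset': [51.8, 57.1, 0], 'turn': [0, 0, 0]}]
cmd [ 555.8 -171.1] th end 3.005
```

Request:
{"fn": "move_arm", "kwargs": {
  "increments": [
    {"offset":[1,8.5,0],"turn":[0,0,0]},
    {"offset":[3,16.5,0],"turn":[0,0,0]},
    {"offset":[6,24,0],"turn":[0,0,0]},
    {"offset":[10.5,31.5,0],"turn":[0,0,0]},
    {"offset":[15.5,38,0],"turn":[0,0,0]},
    {"offset":[21.5,44,0],"turn":[0,0,0]},
    {"offset":[28.5,48.5,0],"turn":[0,0,0]},
    {"offset":[36,52.5,0],"turn":[0,0,0]},
    {"offset":[43.5,55.5,0],"turn":[0,0,0]},
    {"offset":[52,57,0],"turn":[0,0,0]}
  ]
}}

```text
time: 19.95
eef_pos: [0.5564, -0.1711, 0.2575]
tcp_rot: [3.141, -0.002, -0.0]
contact_force: [-0.3, 2.0, 8.2]
grip_width: 0.27
```

```bash
python3 - <<'E'
from h import *
th=feel(*(C/1e3)); plan([556,-171.2],3.005,[5]*8)
E
```

```text
pos [ 0.5564 -0.1711  0.2575] r 59.9 th 3.014 Ft(against) -0.0 Fr 2.0 Fz 8.2 w 0.270 t 19.9
[{'offset': [5.0, 0.6, 0], 'turn': [0, 0, 0]}, {'offset': [10.3, 0.7, 0], 'turn': [0, 0, 0]}, {'offset': [15.5, 0.2, 0], 'turn': [0, 0, 0]}, {'offset': [20.7, -0.6, 0], 'turn': [0, 0, 0]}, {'offset': [25.7, -2.0, 0], 'turn': [0, 0, 0]}, {'offset': [30.6, -3.7, 0], 'turn': [0, 0, 0]}, {'offset': [35.4, -5.9, 0], 'turn': [0, 0, 0]}, {'offset': [39.9, -8.5, 0], 'turn': [0, 0, 0]}]
cmd [ 595.9 -179.7] th end 3.703
```

Request:
{"fn": "move_arm", "kwargs": {
  "increments": [
    {"offset":[5,0.5,0],"turn":[0,0,0]},
    {"offset":[10.5,0.5,0],"turn":[0,0,0]},
    {"offset":[15.5,0,0],"turn":[0,0,0]},
    {"offset":[20.5,-0.5,0],"turn":[0,0,0]},
    {"offset":[25.5,-2,0],"turn":[0,0,0]},
    {"offset":[30.5,-3.5,0],"turn":[0,0,0]},
    {"offset":[35.5,-6,0],"turn":[0,0,0]},
    {"offset":[40,-8.5,0],"turn":[0,0,0]}
  ]
}}

```text
time: 20.95
eef_pos: [0.5963, -0.1804, 0.2576]
tcp_rot: [3.14, -0.002, -0.001]
contact_force: [-1.7, -0.7, 7.1]
grip_width: 0.271
```

```bash
python3 - <<'E'
from h import *
th=feel(*(C/1e3)); plan([596,-179.7],3.703,[5]*6)
E
```

```text
pos [ 0.5963 -0.1804  0.2576] r 59.7 th 3.714 Ft(against) 1.0 Fr -1.5 Fz 7.1 w 0.271 t 20.9
[{'offset': [4.2, -3.0, 0], 'turn': [0, 0, 0]}, {'offset': [8.3, -6.3, 0], 'turn': [0, 0, 0]}, {'offset': [12.0, -10.0, 0], 'turn': [0, 0, 0]}, {'offset': [15.4, -14.0, 0], 'turn': [0, 0, 0]}, {'offset': [18.4, -18.3, 0], 'turn': [0, 0, 0]}, {'offset': [21.1, -22.8, 0], 'turn': [0, 0, 0]}]
cmd [ 617.1 -202.5] th end 4.227
```

Crank angle is about 9.99 rad, still idle at about 1 N.

Request:
{"fn": "move_arm", "kwargs": {
  "increments": [
    {"offset":[4,-3,0],"turn":[0,0,0]},
    {"offset":[8.5,-6.5,0],"turn":[0,0,0]},
    {"offset":[12,-10,0],"turn":[0,0,0]},
    {"offset":[15.5,-14,0],"turn":[0,0,0]},
    {"offset":[18.5,-18.5,0],"turn":[0,0,0]},
    {"offset":[21,-23,0],"turn":[0,0,0]}
  ]
}}

```text
time: 21.7
eef_pos: [0.6171, -0.2035, 0.2575]
tcp_rot: [3.14, -0.002, -0.001]
contact_force: [-1.6, -1.0, 7.1]
grip_width: 0.269
```

```bash
python3 - <<'E'
from h import *
th=feel(*(C/1e3)); plan([617,-202.7],4.227,[5]*6)
E
```

```text
pos [ 0.6171 -0.2035  0.2575] r 59.6 th 4.241 Ft(against) -0.1 Fr -1.9 Fz 7.1 w 0.269 t 21.7
[{'offset': [2.3, -4.5, 0], 'turn': [0, 0, 0]}, {'offset': [4.1, -9.4, 0], 'turn': [0, 0, 0]}, {'offset': [5.5, -14.5, 0], 'turn': [0, 0, 0]}, {'offset': [6.4, -19.6, 0], 'turn': [0, 0, 0]}, {'offset': [6.9, -24.9, 0], 'turn': [0, 0, 0]}, {'offset': [7.0, -30.1, 0], 'turn': [0, 0, 0]}]
cmd [ 624.  -232.8] th end 4.751
```

Request:
{"fn": "move_arm", "kwargs": {
  "increments": [
    {"offset":[2.5,-4.5,0],"turn":[0,0,0]},
    {"offset":[4,-9.5,0],"turn":[0,0,0]},
    {"offset":[5.5,-14.5,0],"turn":[0,0,0]},
    {"offset":[6.5,-19.5,0],"turn":[0,0,0]},
    {"offset":[7,-25,0],"turn":[0,0,0]},
    {"offset":[7,-30,0],"turn":[0,0,0]}
  ]
}}

```text
time: 22.45
eef_pos: [0.6236, -0.2334, 0.2575]
tcp_rot: [3.141, -0.0, -0.001]
contact_force: [-4.9, 1.0, 7.0]
grip_width: 0.274
```

```bash
python3 - <<'E'
from h import *
th=feel(*(C/1e3)); plan([624,-232.7],4.751,[5]*6)
E
```

```text
pos [ 0.6236 -0.2334  0.2575] r 59.7 th 4.760 Ft(against) 0.8 Fr -4.9 Fz 7.0 w 0.274 t 22.4
[{'offset': [-0.5, -5.3, 0], 'turn': [0, 0, 0]}, {'offset': [-1.4, -10.5, 0], 'turn': [0, 0, 0]}, {'offset': [-2.7, -15.6, 0], 'turn': [0, 0, 0]}, {'offset': [-4.5, -20.5, 0], 'turn': [0, 0, 0]}, {'offset': [-6.6, -25.2, 0], 'turn': [0, 0, 0]}, {'offset': [-9.2, -29.8, 0], 'turn': [0, 0, 0]}]
cmd [ 614.8 -262.5] th end 5.275
```

Angle 11.04 rad, still idle at 0.8 N. The centre needs a trim of about -0.4 mm in x.

Request:
{"fn": "move_arm", "kwargs": {
  "increments": [
    {"offset":[-1,-5.3,0],"turn":[0,0,0]},
    {"offset":[-2,-10.5,0],"turn":[0,0,0]},
    {"offset":[-3.2,-15.5,0],"turn":[0,0,0]},
    {"offset":[-5,-20.5,0],"turn":[0,0,0]},
    {"offset":[-7,-25.2,0],"turn":[0,0,0]},
    {"offset":[-9.7,-29.8,0],"turn":[0,0,0]}
  ]
}}

```text
time: 23.2
eef_pos: [0.6151, -0.2614, 0.2576]
tcp_rot: [-3.14, -0.003, 0.001]
contact_force: [3.0, 7.0, 6.8]
grip_width: 0.269
```

```bash
sed -i 's/^C=.*/C=np.array([563.6,-230.5])/' h.py; python3 - <<'E'
from h import *
th=feel(*(C/1e3)); plan([614.3,-262.5],5.275,[5]*6)
E
```

```text
pos [ 0.6151 -0.2614  0.2576] r 60.0 th 5.252 Ft(against) 7.5 Fr -1.0 Fz 6.8 w 0.269 t 23.2
[{'offset': [-2.9, -4.3, 0], 'turn': [0, 0, 0]}, {'offset': [-6.3, -8.3, 0], 'turn': [0, 0, 0]}, {'offset': [-10.0, -12.0, 0], 'turn': [0, 0, 0]}, {'offset': [-14.0, -15.4, 0], 'turn': [0, 0, 0]}, {'offset': [-18.2, -18.5, 0], 'turn': [0, 0, 0]}, {'offset': [-22.7, -21.1, 0], 'turn': [0, 0, 0]}]
cmd [ 591.6 -283.6] th end 5.799
```

The foot has met the lid: 7.5 N tangential, about 6.8 N over idle. Continuing in small steps.

Request:
{"fn": "move_arm", "kwargs": {
  "increments": [
    {"offset":[-3,-4.3,0],"turn":[0,0,0]},
    {"offset":[-6.3,-8.3,0],"turn":[0,0,0]},
    {"offset":[-10,-12,0],"turn":[0,0,0]}
  ]
}}

```text
time: 23.58
eef_pos: [0.6054, -0.2736, 0.2576]
tcp_rot: [-3.141, -0.004, 0.001]
contact_force: [5.4, 5.4, 6.9]
grip_width: 0.269
```

```bash
python3 - <<'E'
from h import *
th=feel(*(C/1e3)); plan([604.3,-274.5],5.537,[2.5]*8)
E
```

```text
pos [ 0.6054 -0.2736  0.2576] r 60.1 th 5.513 Ft(against) 7.7 Fr -0.1 Fz 6.9 w 0.269 t 23.6
[{'offset': [-1.9, -1.8, 0], 'turn': [0, 0, 0]}, {'offset': [-4.0, -3.4, 0], 'turn': [0, 0, 0]}, {'offset': [-6.1, -5.0, 0], 'turn': [0, 0, 0]}, {'offset': [-8.2, -6.5, 0], 'turn': [0, 0, 0]}, {'offset': [-10.5, -7.8, 0], 'turn': [0, 0, 0]}, {'offset': [-12.8, -9.1, 0], 'turn': [0, 0, 0]}, {'offset': [-15.1, -10.3, 0], 'turn': [0, 0, 0]}, {'offset': [-17.5, -11.3, 0], 'turn': [0, 0, 0]}]
cmd [ 586.8 -285.8] th end 5.886
```

Request:
{"fn": "move_arm", "kwargs": {
  "increments": [
    {"offset":[-2,-1.8,0],"turn":[0,0,0]},
    {"offset":[-4,-3.4,0],"turn":[0,0,0]},
    {"offset":[-6,-5,0],"turn":[0,0,0]},
    {"offset":[-8.2,-6.5,0],"turn":[0,0,0]},
    {"offset":[-10.5,-7.8,0],"turn":[0,0,0]}
  ]
}}

```text
time: 24.2
eef_pos: [0.5951, -0.2817, 0.2576]
tcp_rot: [-3.142, -0.005, 0.001]
contact_force: [6.4, 4.5, 6.1]
grip_width: 0.267
```

```bash
python3 - <<'E'
from h import *
th=feel(*(C/1e3)); plan([593.8,-282.3],5.755,[2.5]*8)
E
```

```text
pos [ 0.5951 -0.2817  0.2576] r 60.1 th 5.731 Ft(against) 7.8 Fr -0.5 Fz 6.1 w 0.267 t 24.2
[{'offset': [-2.3, -1.3, 0], 'turn': [0, 0, 0]}, {'offset': [-4.6, -2.5, 0], 'turn': [0, 0, 0]}, {'offset': [-7.0, -3.5, 0], 'turn': [0, 0, 0]}, {'offset': [-9.4, -4.5, 0], 'turn': [0, 0, 0]}, {'offset': [-11.9, -5.3, 0], 'turn': [0, 0, 0]}, {'offset': [-14.4, -6.1, 0], 'turn': [0, 0, 0]}, {'offset': [-16.9, -6.7, 0], 'turn': [0, 0, 0]}, {'offset': [-19.5, -7.2, 0], 'turn': [0, 0, 0]}]
cmd [ 574.3 -289.5] th end 6.104
```

Request:
{"fn": "move_arm", "kwargs": {
  "increments": [
    {"offset":[-2.3,-1.3,0],"turn":[0,0,0]},
    {"offset":[-4.6,-2.5,0],"turn":[0,0,0]}
  ]
}}

```text
time: 24.45
eef_pos: [0.5906, -0.2843, 0.2576]
tcp_rot: [3.142, -0.005, 0.001]
contact_force: [6.4, 4.2, 6.2]
grip_width: 0.271
```

```bash
python3 - <<'E'
from h import *
th=feel(*(C/1e3))
E
```

```text
pos [ 0.5906 -0.2843  0.2576] r 60.1 th 5.819 Ft(against) 7.6 Fr -0.9 Fz 6.2 w 0.271 t 24.4
```

Still on the plateau. Two more rows.

Request:
{"fn": "move_arm", "kwargs": {
  "increments": [
    {"offset":[-2.4,-1,0],"turn":[0,0,0]},
    {"offset":[-4.8,-2,0],"turn":[0,0,0]}
  ]
}}

```text
time: 24.7
eef_pos: [0.5859, -0.2863, 0.2576]
tcp_rot: [3.141, -0.005, 0.001]
contact_force: [8.0, 4.0, 5.9]
grip_width: 0.269
```

```bash
python3 - <<'E'
from h import *
th=feel(*(C/1e3))
E
```

```text
pos [ 0.5859 -0.2863  0.2576] r 60.1 th 5.903 Ft(against) 8.9 Fr -0.8 Fz 5.9 w 0.269 t 24.7
```

Request:
{"fn": "move_arm", "kwargs": {
  "increments": [
    {"offset":[-1.2,-0.5,0],"turn":[0,0,0]},
    {"offset":[-2.5,-0.9,0],"turn":[0,0,0]}
  ]
}}

```text
time: 24.95
eef_pos: [0.584, -0.2871, 0.2576]
tcp_rot: [3.141, -0.007, 0.002]
contact_force: [12.1, 4.8, 4.6]
grip_width: 0.267
```

```bash
python3 - <<'E'
from h import *
th=feel(*(C/1e3))
E
```

```text
pos [ 0.584  -0.2871  0.2576] r 60.1 th 5.937 Ft(against) 13.0 Fr -0.4 Fz 4.6 w 0.267 t 24.9
```

Request:
{"fn": "move_arm", "kwargs": {
  "increments": [
    {"offset":[0,0,0],"turn":[0,0,0]}
  ]
}}

```text
time: 25.08
eef_pos: [0.584, -0.2871, 0.2576]
tcp_rot: [3.141, -0.007, 0.001]
contact_force: [9.8, 4.3, 5.6]
grip_width: 0.269
```

```bash
python3 - <<'E'
from h import *
th=feel(*(C/1e3))
E
```

```text
pos [ 0.584  -0.2871  0.2576] r 60.1 th 5.937 Ft(against) 10.7 Fr -0.7 Fz 5.6 w 0.269 t 25.1
```

Averaging the readings gives about 11 N, roughly 10 N over idle, at the lower edge of the band. I'll nudge 1.5 mm further.

Request:
{"fn": "move_arm", "kwargs": {
  "increments": [
    {"offset":[-0.7,-0.3,0],"turn":[0,0,0]},
    {"offset":[-1.4,-0.5,0],"turn":[0,0,0]},
    {"offset":[-1.4,-0.5,0],"turn":[0,0,0]}
  ]
}}

```text
time: 25.45
eef_pos: [0.5829, -0.2874, 0.2576]
tcp_rot: [3.141, -0.007, 0.002]
contact_force: [11.8, 3.9, 4.2]
grip_width: 0.271
```

```bash
python3 - <<'E'
from h import *
th=feel(*(C/1e3))
E
```

```text
pos [ 0.5829 -0.2874  0.2576] r 60.1 th 5.956 Ft(against) 12.4 Fr 0.1 Fz 4.2 w 0.271 t 25.4
```

It's home and firm at 12.4 N, about 11–11.7 N over idle. I'll ease off slightly, release and lift away.

Request:
{"fn": "move_arm", "kwargs": {
  "increments": [
    {"offset":[0.7,0.2,0],"turn":[0,0,0]},
    {"offset":[0.7,0.2,0],"turn":[0,0,0]},
    {"offset":[0.7,0.2,0],"turn":[0,0,0]},
    {"offset":[0.7,0.2,0],"turn":[0,0,0]},
    {"offset":[0.7,0.2,30],"turn":[0,0,0]},
    {"offset":[0.7,0.2,80],"turn":[0,0,0]},
    {"offset":[-60,0,100],"turn":[0,0,0]},
    {"offset":[-120,0,100],"turn":[0,0,0]},
    {"offset":[-180,0,100],"turn":[0,0,0]},
    {"offset":[-200,0,100],"turn":[0,0,0]}
  ],
  "fingers": 46
}}

```text
time: 26.7
eef_pos: [0.3778, -0.2881, 0.357]
tcp_rot: [3.14, -0.001, -0.003]
contact_force: [0.9, -0.5, -1.0]
grip_width: 0.538
```

```bash
python3 - <<'E'
from h import *
t=manip.read_camera("top");s=manip.read_camera("side")
print(manip.read_state()["contact_force"],manip.read_state()["time"])
a=cv2.resize(t[100:360,60:560],(640,333),interpolation=2);b=s[140:480,160:480]
b=cv2.resize(s[270:480,220:420],(254,267),interpolation=2);c=cv2.resize(s[140:350,180:480],(381,267),interpolation=2)
cv2.imwrite("pics/end.png",np.vstack([a,np.hstack([b,c,np.zeros((267,5,3),np.uint8)])])[:,:,::-1])
E
```

```text
[0.72048733 1.63103032 0.36979572] 26.8
```

View pics/end.png

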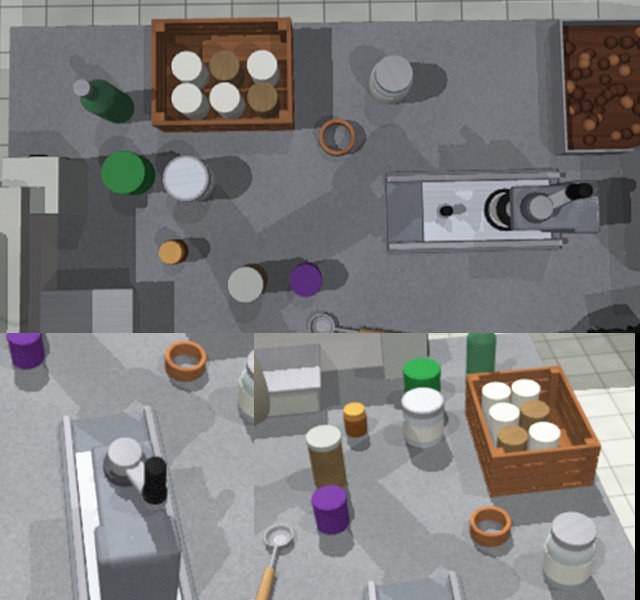

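The crank stands where I left it, pointing to -y and slightly +x. The tray is home and the other goods haven't moved.

```bash
python3 -c "
from plant import manip
print(manip.job_done())"
```

```text
the job is handed in; nothing more can be done
None
```

I stood the small white tin in the nest and slid the tray in until it met a firm stop, after about 159 mm. Then I turned the crank clockwise by its grip until the lid was home, and handed the job in at about 27 s.

- **Pressing:** the foot met the lid between 11.0 and 11.5 rad. The crank force then held at about 7.7 N while the lid went down, and started rising near 12.2 rad. I stopped at about 12.24 rad with 12.4 N, which is roughly 11 to 11.7 N over idle.
- **Force uncertainty:** the force readings are noisy by about 1 N. Just before the last nudge, one read 13.0 N and the next, with the arm held still, 10.7 N. Idle itself read between about 0 and 1.4 N. All of these stay well under the crush limit.
- **Final pictures:** the tray is home, the crank is where I left it, the gripper is clear and the other goods are where they stood. The lid is hidden under the beam, so I judged it home by the crank force alone.

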